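Find the levelling foot whose sole has gone hard

ROBOT

A 7-joint arm with a two-finger parallel gripper is mounted at the origin on the work surface. World frame = base frame: x ahead of the robot, y to its left, z up, the work surface at z = 0. Lengths are in m, angles in rad, forces in N, time in s.
With the tool pointing down it reaches from about 0.425 to 0.975 m from the base axis. Payload 16.7 kg.
Tool frame: the origin (TCP) lies between the finger pads; the fingertips stand robot.tips_ahead ahead of it and the grasp point (between the pads) lies 8 mm behind it (robot.tips_ahead is the distance from the TCP to the fingertips, in m); x points along the fingers, y is the direction in which the jaws open and shut, and the axes are right-handed (so a half turn about x gives the same grasp; the last joint's range is limited). The gripper opens to 85 mm and grips with 20 to 120 N. Pads are 22 mm wide; open, the fingers measure 114 mm over their backs; the gripper's body (76 mm by 85 mm) begins 54 mm behind the grasp point. The pads swing forward as they close: fully open they stand 13 mm farther back than shut.
Start: joints at [1.097, 0.426, 0.074, 1.606, -0.034, 1.111, -0.067], TCP at [0.215, -0.64, 0.242] pointing down, gripper open.
Joint ranges: [-2.85, 2.85], [-0.5, 2.14], [-1.23, 1.37], [0.21, 2.46], [-1.02, 4.16], [0.16, 2.05], [-2.73, 2.73]. Speed limits (rad/s): [1.89, 1.89, 2.39, 2.39, 3.01, 3.01, 3.01].

INTERFACE

Orientations are given as [roll, pitch, yaw] about the fixed x, y, z axes, in that order (R = Rz(yaw) Ry(pitch) Rx(roll)).
In Python, from cell import robot, imaging, order gives the robot as it stands. The module is installed in compiled form; this text tells all that it offers.
- The arm moves only by the tool play_rows, never from a script. Its argument "motion" is a list that holds one entry, the list of rows, each a list of 7 numbers: the shift along the world's x, y, z in mm, then the turn, a rotation vector about the world's x, y, z in rad, then the closure, from 0 (fully open) to 1 (shut). In form: [[[x, y, z, ax, ay, az, hand], ...]]. A call has 1 to 20 rows; each row is the pose to reach, as a shift and turn from the pose commanded when the call began; what a row does not reach only later rows make up. A row lasts 1/8 s, in which the tool goes at most 62.5 mm and 10.7 degrees, less where a joint would pass 70% of its speed; a pose out of reach is approached as far as the arm can. A call with a gripper value outside its range is refused whole. The fingers move at their own pace and stop on an object; "newtons" is the grip in N (left out, the last holds). Time passes only in rows, so rows that repeat a pose let the fingers close. It gives the time, the measured TCP pose, the force and the opening at its end, in the units of the state.
- robot.get_state(): the state, without advancing time (a new reading comes with each control period).
- imaging.read_camera(name): name is "side" or "top" or "wrist"; returns the picture (420x560x3 uint8, blue, green, red); there is no depth.
- imaging.camera_params(name): a dict with "intrinsics" (3x3 intrinsics, pixels), "rvec" (rotation vector, rad) and "tvec" (3), from world to camera coordinates, as OpenCV has them. Camera axes: x right, y down, z forward; pixel columns grow to the right and rows downward; lengths in m; the calibration is good to about 2 mm. A picture is of the moment at which its call begins: read the wrist's pose just before it. camera_params takes no time and is no camera call; for the wrist camera it gives the pose at the moment of the call.
- order.sign_off(): hands the job in, once; it reports no verdict.
The state is a dict: "t": time; "joints": joint angles; "dq": joint speeds; "joint_efforts": joint torques, N m; "eef_pos": TCP position; "orientation": TCP orientation; "force": force on the tool from outside, world axes, zero at the start; "wrist_torque": the same for the moment, N m; "opening": opening from 0.0 (shut) to 1.0 (fully open).
Only numpy, scipy, OpenCV 4.12 (cv2) and the standard library are available. Lean on these libraries where they do the work, as an engineer would, in place of code of your own. Each camera call takes 0.05 s, during which the arm holds its last target. There are 200 camera calls.

TASK

Three spare levelling feet for the water softener stand on the silicone mat in the cupboard. They look the same, but the sole of one has gone hard, so that it slides easily where the other two grip. Find it by pressing the feet lightly on the mat and drawing them a few centimetres along it to feel the drag, and once you have drawn the slippery one so, put it in the white scrap tub. Leave the two sound feet standing on the mat, never press a foot hard, and do not shift or tip the plumbing parts behind them.

Things in the scene. Friction and masses are not known exactly. Their poses are not given: they have to be found in the camera images.
- mat: Fixed grey silicone mat, 280 mm (its x) by 360 mm (its y), 5 mm thick with a 3 mm high, 6 mm wide lip; origin at the centre of its underside. Three look-alike levelling feet stand in moulded rings on its near half (-x); towards the robot 60 mm of bare mat is left in front of them. The plumbing parts lie on its far half, in a row about 125 mm beyond the feet.
- place_left (a point): Centre, on the mat's top surface, of the moulded ring at the mat's left (+y) end; the three rings lie 90 mm apart along the mat's y. A foot stands here upright at the start, within 5 mm of this point: a dark sole and plastic dish 50 mm across up to 15 mm above the mat, a steel hexagon 17 mm wide up to 22 mm, then an upright round stud 10 mm in diameter up to 80 mm.
- place_middle (a point): The same for the middle ring. Each foot weighs 70 to 120 g, which tells nothing about its sole. Friction of the sole on the mat: 0.15 to 0.21 for the foot that has gone hard, 0.8 to 1.1 for the two sound ones: pushed down with 10 N the hard one drags with 2 to 3 N, a sound one with 7 N or more. Which foot (foot_1, 2, 3) stands in which ring changes every time and is not told.
- place_right (a point): The same for the ring at the mat's right (-y) end. The studs' tops are free, and a foot can be held by its stud from above with the fingers on any two sides, their tips staying above the hexagon. A push of 5 to 12 N is light and enough to feel; 40 N is too hard. The push grows by about 10 N per mm that the held stud is moved down.
- tub: Fixed white plastic open tub, the scrap tub, on the tiles at the robot's right: 180 mm (its x) by 140 mm (its y), 45 mm high, walls and floor 4 mm thick; origin at the centre of its underside.
- ball_valve: Grey plastic ball valve with lever handle, lying on the mat's far half at the left, 92 mm long along the mat's y, 60 mm high; origin at the centre of its underside. To be left alone.
- nipple: Chrome extension nipple, upright, 33 mm across, 44 mm high; origin at the centre of its underside. To be left alone.
- tap_insert: White ceramic tap insert with brass spindle, upright, 35 mm across, 56 mm high; origin at the centre of its underside. To be left alone.
- spanner: Steel spanner, 130 mm long, lying along the mat's y on the far half at the right. To be left alone.

How it is judged:
On the way, in this order (a step that is already met when the one before it is completed fails the run):
1. the foot with the hard sole has been drawn 10 mm or more from its place along the mat under a light push down (3 to 25 N) (contact force between foot_3 and mat between 3 and 25 N and linear speed of foot_3 above 0.002 m/s and distance of foot_3 from where it was at the start of the episode above 0.01 m and angle between foot_3's own z axis and vertical below 0.2 rad), for 0.2 s.
2. the foot with the hard sole is in the scrap tub (x of foot_3 in the frame of tub between -0.085 and 0.085 m and y of foot_3 in the frame of tub between -0.065 and 0.065 m and z of foot_3 in the frame of tub between 0.001 and 0.04 m), for 0.2 s.
At the end, for the whole second after the job is handed in: The foot with the hard sole is in the tub (its underside's centre inside the tub's walls and less than 40 mm above the tub's underside, standing or lying), the two sound feet stand upright (within 0.1 rad) on the mat inside its lip, all at rest and released (all of step 2 and linear speed of each of foot_3, foot_1, foot_2 below 0.01 m/s and x of foot_1 in the frame of mat between -0.125 and 0.125 m and y of foot_1 in the frame of mat between -0.165 and 0.165 m and z of foot_1 in the frame of mat between 0.003 and 0.009 m and angle between each of foot_1, foot_2's own z axis and vertical below 0.1 rad and x of foot_2 in the frame of mat between -0.125 and 0.125 m and y of foot_2 in the frame of mat between -0.165 and 0.165 m and z of foot_2 in the frame of mat between 0.003 and 0.009 m); the robot touches nothing.
It fails at once if a foot is pressed on the mat with more than 40 N (contact force between any of foot_1, foot_2, foot_3 and mat above 40 N).
It fails at once if a sound foot is put in the scrap tub (contact force between any of foot_1, foot_2 and tub above 0.2 N).
It fails at once if a part on the far half of the mat is shifted by more than 15 mm or tipped (distance of any of ball_valve, nipple, tap_insert, spanner from where it was at the start of the episode above 0.015 m or angle between any of ball_valve, nipple, tap_insert, spanner's own z axis and vertical above 0.4 rad).
It also fails if it takes over 72 s, if anything falls off the work surface, if the arm or the gripper's body presses on something with over 40 N, if the wrist force passes 120 N, or if a joint passes its speed limit or range.

## Working session

There is one attempt and no reset: what is moved stays moved. The work goes in short steps, Python scripts to look and compute and a tool call to move; the robot and the scene stay as the last step left them, time stands still between calls to the robot, and variables do not carry over. Pictures are saved under pics/ and viewed, about 8 in all and at most 12, crops included, and the job is handed in when it is done.

Besides the shell and the picture viewer there is one more tool, called by a JSON object that holds its "fn" and its "kwargs". play_rows: Moves the arm, as the interface text tells. Its arguments: {"type":"object","properties":{"motion":{"type":"array","items":{"type":"array","items":{"type":"array","items":{"type":"number"}}}},"newtons":{"type":"number"}},"required":["motion"]}

```bash
mkdir -p pics; python3 - <<'E'
from cell import robot, imaging
import cv2,numpy as np
s=robot.get_state();print({k:np.round(v,3) for k,v in s.items()},robot.tips_ahead)
for n in("top","side"):
    p=imaging.camera_params(n);print(n,{k:np.round(v,3).tolist() for k,v in p.items()})
    cv2.imwrite(f"pics/{n}0.png",imaging.read_camera(n))
E
```

```text
{'t': np.float64(0.0), 'joints': array([ 1.097,  0.427,  0.074,  1.607, -0.034,  1.111, -0.067]), 'dq': array([ 0.001, -0.   , -0.001, -0.   ,  0.   , -0.001, -0.   ]), 'joint_efforts': array([-3.0000e-03, -9.4987e+01,  3.7590e+00, -4.6352e+01,  1.9000e-02,
        1.0000e-02,  0.0000e+00]), 'eef_pos': array([ 0.215, -0.64 ,  0.242]), 'orientation': array([-1.483,  1.57 ,  1.982]), 'force': array([-0.504, -0.076, -0.363]), 'wrist_torque': array([-0.041,  0.045,  0.001]), 'opening': np.float64(0.998)} 0.011
top {'intrinsics': [[521.644, 0.0, 280.743], [0.0, 521.644, 207.338], [0.0, 0.0, 1.0]], 'rvec': [2.19, -2.13, 0.161], 'tvec': [-0.065, 0.607, 1.222]}
side {'intrinsics': [[431.659, 0.0, 279.619], [0.0, 431.659, 212.063], [0.0, 0.0, 1.0]], 'rvec': [0.864, -2.315, 1.27], 'tvec': [0.425, 0.249, 0.629]}
```

View pics/top0.png

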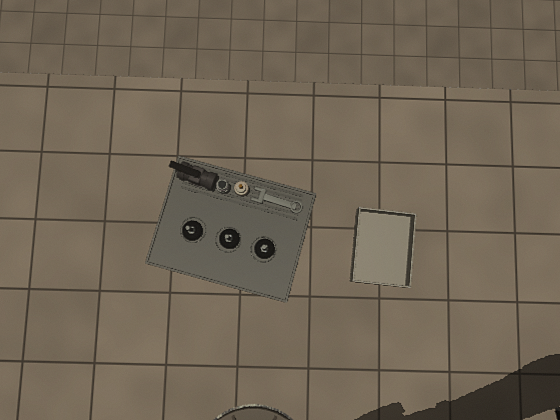

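View pics/side0.png

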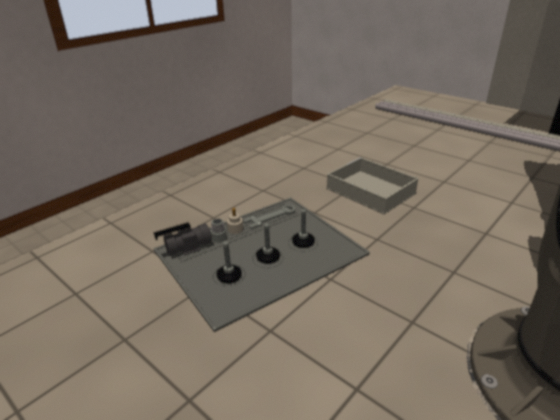

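The top view shows the feet at about (192,230), (229,239) and (264,248). The mat corners are at (180,157), (314,194), (287,300) and (147,263), with the tub near (383,248). The side view confirms three upright studs.

```bash
cat > h.py <<'E'
import cv2,numpy as np
from cell import robot, imaging
from scipy.spatial.transform import Rotation as R
def ray(n,px,z,p=None):
    p=p or imaging.camera_params(n)
    Rm=cv2.Rodrigues(np.array(p["rvec"],float))[0];t=np.array(p["tvec"],float).ravel();K=np.array(p["intrinsics"])
    o=-Rm.T@t;d=Rm.T@np.linalg.inv(K)@np.array([px[0],px[1],1.])
    return (o+d*(z-o[2])/d[2])
def toolR(): return R.from_euler('xyz',robot.get_state()["orientation"]).as_matrix()
E
python3 - <<'E'
from h import *
im=cv2.imread("pics/top0.png");g=im.max(2)
m=(g<45).astype(np.uint8)
roi=np.zeros_like(m);roi[205:275,165:290]=1
m=cv2.morphologyEx(m*roi,cv2.MORPH_CLOSE,np.ones((5,5)))
for c in cv2.findContours(m,cv2.RETR_EXTERNAL,cv2.CHAIN_APPROX_NONE)[0]:
    if cv2.contourArea(c)<100: continue
    e,r=cv2.minEnclosingCircle(c);a=cv2.minAreaRect(c);M=cv2.moments(c);e2=(M['m10']/M['m00'],M['m01']/M['m00'])
    print("foot",np.round(e2,1),round(r,1),ray("top",e,.012).round(4),ray("top",e2,.012).round(4))
c=np.array([ray("top",p,.007) for p in[(180,157),(314,194),(287,300),(147,263)]]);print(c.round(3),c.mean(0))
for i in range(4):
    d=c[(i+1)%4]-c[i];print(np.linalg.norm(d).round(3),np.degrees(np.arctan2(d[1],d[0])).round(1))
t=[ray("top",p,.045) for p in[(359,208),(415,214),(409,287),(351,281)]];print(np.round(t,3),np.mean(t,0))
print(toolR().round(3))
# side view: foot sole pixel rough check
for p in[(229,243),(267,227),(304,213)]:print(ray("side",p,.085).round(3))
cv2.imwrite("pics/c.png",cv2.resize(np.hstack([im[200:280,160:300]]),None,fx=5,fy=5,interpolation=2))
s=cv2.imread("pics/side0.png");cv2.imwrite("pics/cs.png",cv2.resize(s[190:300,190:330],None,fx=5,fy=5,interpolation=2))
E
```

```text
foot [264.3 248.4] 10.8 [ 0.5123 -0.0115  0.012 ] [ 0.5102 -0.0114  0.012 ]
foot [229.2 238.4] 10.1 [0.532  0.0747 0.012 ] [0.5322 0.0754 0.012 ]
foot [192.3 230.3] 10.1 [0.55   0.1667 0.012 ] [0.5496 0.1667 0.012 ]
[[ 0.734  0.207  0.007]
 [ 0.649 -0.131  0.007]
 [ 0.387 -0.07   0.007]
 [ 0.467  0.274  0.007]] [0.55915836 0.06986916 0.007     ]
0.349 -104.0
0.27 166.9
0.353 76.9
0.275 -14.0
[[ 0.612 -0.238  0.045]
 [ 0.601 -0.374  0.045]
 [ 0.426 -0.358  0.045]
 [ 0.437 -0.22   0.045]] [ 0.51914214 -0.29738657  0.045     ]
[[-0.     0.318 -0.948]
 [ 0.001 -0.948 -0.318]
 [-1.    -0.001  0.   ]]
[0.548 0.161 0.085]
[0.53  0.077 0.085]
[ 0.507 -0.008  0.085]
```

View pics/c.png

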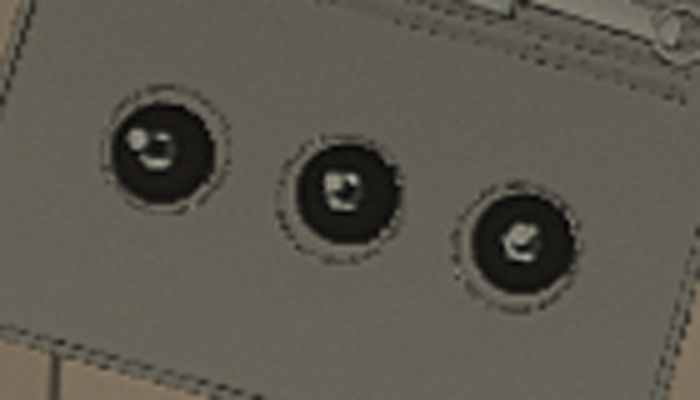

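View pics/cs.png

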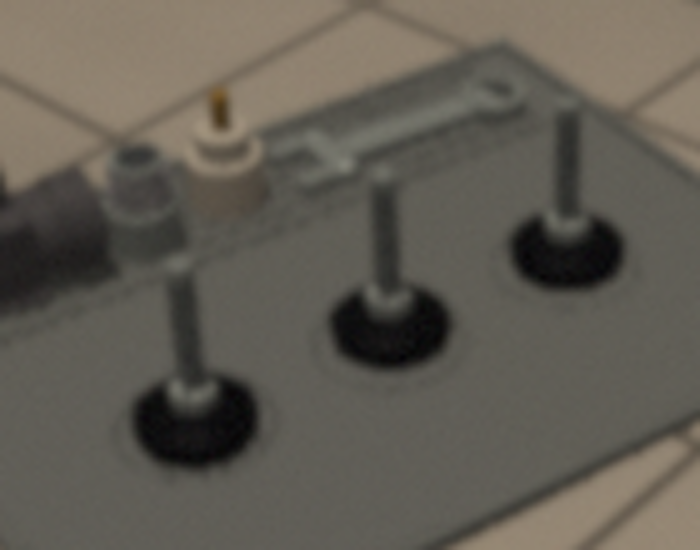

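The right, middle and left feet are at (0.511,-0.010), (0.532,0.075) and (0.549,0.166). The mat's yaw is about -13.5° and its sizes agree with the spec. I'll start with the right foot, jaws along the mat's x.

{"fn": "play_rows", "kwargs": {"motion": [[[296,630,-72,0,0,1.012,0.3],[296,630,-72,0,0,1.012,0.3],[296,630,-72,0,0,1.012,0.3],[296,630,-72,0,0,1.012,0.3],[296,630,-72,0,0,1.012,0.3],[296,630,-72,0,0,1.012,0.3],[296,630,-72,0,0,1.012,0.3],[296,630,-72,0,0,1.012,0.3],[296,630,-72,0,0,1.012,0.3],[296,630,-72,0,0,1.012,0.3],[296,630,-72,0,0,1.012,0.3],[296,630,-72,0,0,1.012,0.3],[296,630,-72,0,0,1.012,0.3],[296,630,-72,0,0,1.012,0.3],[296,630,-72,0,0,1.012,0.3],[296,630,-72,0,0,1.012,0.3],[296,630,-72,0,0,1.012,0.3],[296,630,-72,0,0,1.012,0.3]]], "newtons": 60}}

```text
t: 2.35
eef_pos: [0.5107, -0.01, 0.1704]
orientation: [1.327, 1.571, -0.479]
force: [-0.1, 0.5, 1.2]
opening: 0.697
```

```bash
python3 - <<'E'
from h import *
s=robot.get_state();p=imaging.camera_params("wrist");im=imaging.read_camera("wrist")
np.savez("w1.npz",**p);cv2.imwrite("pics/w1.png",im);print(s["t"],s["eef_pos"],s["opening"],s["force"]);print(toolR().round(3))
P=np.array([*s["eef_pos"]])
for q in[(.511,-.010,.085),(.532,.0755,.085),(.549,.166,.085)]:
    print(cv2.projectPoints(np.array([q]),p["rvec"],p["tvec"],np.array(p["intrinsics"]),None)[0].ravel().round(0))
E
```

```text
2.35 [ 0.51071128 -0.01003796  0.17035065] 0.6969799800181707 [-0.1173275   0.46678367  1.15959171]
[[-0.     0.972 -0.233]
 [ 0.    -0.233 -0.972]
 [-1.    -0.    -0.   ]]
[278. 222.]
[279.  89.]
[272. -88.]
```

View pics/w1.png

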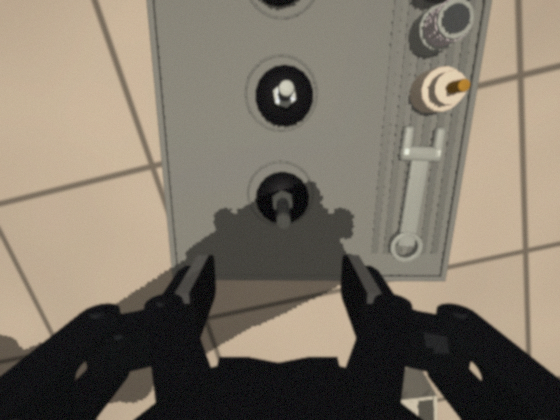

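The wrist view shows the right stud's top near (284,222) and the middle one's near (287,86). The jaws straddle correctly.

```bash
python3 - <<'E'
from h import *
p=dict(np.load("w1.npz"))
for q in[(284,222),(287,86)]:print(ray(0,q,.085,p).round(4))
for q in[(283,197),(284,94)]:print(ray(0,q,.015,p).round(4))
for q in[(152,0),(176,280),(488,0),(443,280)]:print(ray(0,q,.008,p).round(4))
E
```

```text
[ 0.5148 -0.0112  0.085 ]
[0.5371 0.0761 0.085 ]
[ 0.5155 -0.0098  0.015 ]
[0.5366 0.0767 0.015 ]
[0.4499 0.1708 0.008 ]
[ 0.3899 -0.0706  0.008 ]
[0.7119 0.1084 0.008 ]
[ 0.6536 -0.1332  0.008 ]
```

{"fn": "play_rows", "kwargs": {"motion": [[[4,-1,0,0,0,0,0.3],[4,-1,-40,0,0,0,0.4],[4,-1,-80,0,0,0,0.5],[4,-1,-110,0,0,0,0.6],[4,-1,-122,0,0,0,0.7],[4,-1,-122,0,0,0,0.8],[4,-1,-122,0,0,0,0.85],[4,-1,-122,0,0,0,0.9],[4,-1,-122,0,0,0,1],[4,-1,-122,0,0,0,1],[4,-1,-122,0,0,0,1],[4,-1,-122,0,0,0,1]]], "newtons": 60}}

```text
t: 3.9
eef_pos: [0.5156, -0.0109, 0.0495]
orientation: [1.705, 1.569, -0.101]
force: [-0.8, 0.1, 8.0]
opening: 0.097
```

{"fn": "play_rows", "kwargs": {"motion": [[[-3,1,0,0,0,0,1],[-6,1.5,0,0,0,0,1],[-9,2,0,0,0,0,1],[-12,3,0,0,0,0,1]]]}}

```text
t: 4.4
eef_pos: [0.504, -0.008, 0.0495]
orientation: [1.779, 1.568, -0.028]
force: [1.7, -0.9, 5.2]
opening: 0.101
```

{"fn": "play_rows", "kwargs": {"motion": [[[-2,0.5,-0.6,0,0,0,1],[-5,1.3,-0.6,0,0,0,1],[-8,2,-0.6,0,0,0,1],[-11,2.8,-0.6,0,0,0,1]]]}}

```text
t: 4.9
eef_pos: [0.4942, -0.0051, 0.0495]
orientation: [1.825, 1.566, 0.019]
force: [5.4, -1.7, 12.7]
opening: 0.098
```

{"fn": "play_rows", "kwargs": {"motion": [[[-3,0.8,0,0,0,0,1],[-6,1.5,0,0,0,0,1]]]}}

```text
t: 5.15
eef_pos: [0.4882, -0.0035, 0.0495]
orientation: [1.826, 1.566, 0.02]
force: [4.9, -1.4, 13.9]
opening: 0.095
```

{"fn": "play_rows", "kwargs": {"motion": [[[3,-0.8,0,0,0,0,1],[6,-1.5,0,0,0,0,1],[9,-2.2,0,0,0,0,1],[12,-3,0,0,0,0,1]]]}}

```text
t: 5.65
eef_pos: [0.4981, -0.0062, 0.0494]
orientation: [1.464, 1.57, -0.341]
force: [-10.3, 3.2, 30.2]
opening: 0.099
```

{"fn": "play_rows", "kwargs": {"motion": [[[0,0,2,0,0,0,1],[0,0,2,0,0,0,1],[0,0,2,0,0,0,1]]]}}

```text
t: 6.02
eef_pos: [0.4977, -0.0067, 0.0498]
orientation: [1.504, 1.571, -0.302]
force: [-0.7, -0.1, -1.0]
opening: 0.097
```

```bash
python3 - <<'E'
from h import *
s=robot.get_state();print(s["t"],s["eef_pos"],s["force"],s["wrist_torque"],toolR().round(4)[2])
a=imaging.read_camera("side");b=imaging.read_camera("wrist")
cv2.imwrite("pics/s2.png",np.hstack([cv2.resize(a[170:300,220:350],(420,420),interpolation=2),cv2.resize(b[100:330,170:400],(420,420))])[:, :800])
for _ in range(4):
    imaging.read_camera("top");print(robot.get_state()["force"].round(2))
E
```

```text
6.025 [ 0.49771066 -0.0066986   0.04976967] [-0.7104397  -0.12796152 -0.99838033] [-0.02540024  0.03305939  0.03183833] [-1.e+00  1.e-04  0.e+00]
[ 0.17  0.82 -0.14]
[ 0.43 -0.32 -1.25]
[ 0.36 -0.1  -1.14]
[-0.98  1.16 -0.65]
```

View pics/s2.png

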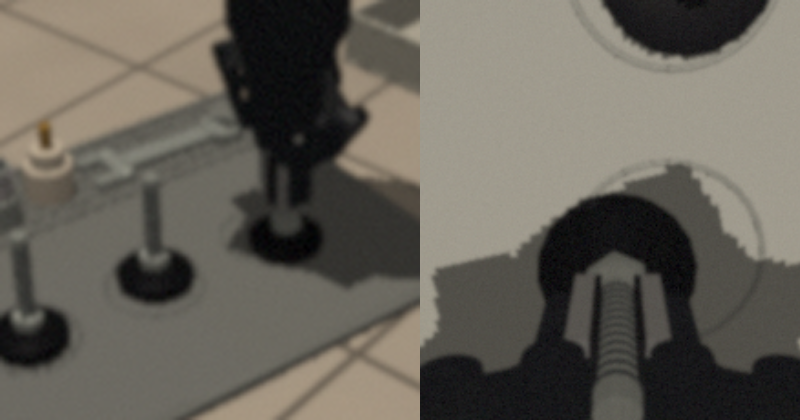

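{"fn": "play_rows", "kwargs": {"motion": [[[0,0,-1,0,0,0,1],[0,0,-1,0,0,0,1],[0,0,-1,0,0,0,1]]]}}

```text
t: 6.7
eef_pos: [0.4977, -0.0066, 0.0494]
orientation: [0.439, 1.57, -1.367]
force: [-7.3, -0.2, 22.1]
opening: 0.097
```

{"fn": "play_rows", "kwargs": {"motion": [[[-2,0.5,0,0,0,0,1],[-4,1,0,0,0,0,1],[-6,1.5,0,0,0,0,1]]]}}

```text
t: 7.08
eef_pos: [0.4932, -0.005, 0.0495]
orientation: [1.872, 1.568, 0.066]
force: [3.5, -0.8, 9.0]
opening: 0.096
```

{"fn": "play_rows", "kwargs": {"motion": [[[-2,0.5,0,0,0,0,1],[-4,1,0,0,0,0,1],[-6,1.5,0,0,0,0,1]]]}}

```text
t: 7.45
eef_pos: [0.4873, -0.0035, 0.0495]
orientation: [1.879, 1.568, 0.073]
force: [3.8, -1.0, 8.3]
opening: 0.099
```

{"fn": "play_rows", "kwargs": {"motion": [[[-2,0.5,0,0,0,0,1],[-4,1,0,0,0,0,1],[-6,1.5,0,0,0,0,1]]]}}

```text
t: 7.82
eef_pos: [0.4813, -0.002, 0.0495]
orientation: [1.896, 1.568, 0.09]
force: [2.9, -1.1, 8.4]
opening: 0.097
```

{"fn": "play_rows", "kwargs": {"motion": [[[0,0,0,0,0,0,1],[0,0,0,0,0,0,1]]]}}

```text
t: 8.07
eef_pos: [0.4811, -0.0019, 0.0495]
orientation: [1.886, 1.568, 0.08]
force: [2.3, 0.7, 10.2]
opening: 0.1
```

Drag came out near 0.4 of the push, which is ambiguous, and reversing shows flex effects. I'll release this foot and compare the middle one with the same strokes.

{"fn": "play_rows", "kwargs": {"motion": [[[0,0,0.8,0,0,0,1],[0,0,0.8,0,0,0,0.8],[0,0,0.8,0,0,0,0.6],[0,0,0.8,0,0,0,0.4],[0,0,20,0,0,0,0.3],[0,0,60,0,0,0,0.3],[0,0,100,0,0,0,0.3],[28,39,110,0,0,0,0.3],[56,78,110,0,0,0,0.3],[56,78,110,0,0,0,0.3],[56,78,60,0,0,0,0.3],[56,78,10,0,0,0,0.4],[56,78,1.2,0,0,0,0.5],[56,78,1.2,0,0,0,0.7],[56,78,1.2,0,0,0,0.85],[56,78,1.2,0,0,0,1],[56,78,1.2,0,0,0,1],[56,78,1.2,0,0,0,1],[56,78,1.2,0,0,0,1]]]}}

```text
t: 10.45
eef_pos: [0.5368, 0.076, 0.0518]
orientation: [1.846, 1.568, 0.04]
force: [-0.7, -1.1, 7.5]
opening: 0.1
```

{"fn": "play_rows", "kwargs": {"motion": [[[-2,0.5,0,0,0,0,1],[-4,1,0,0,0,0,1],[-6,1.5,0,0,0,0,1]]]}}

```text
t: 10.82
eef_pos: [0.5319, 0.0774, 0.0519]
orientation: [1.914, 1.566, 0.108]
force: [6.0, -0.7, 6.2]
opening: 0.097
```

{"fn": "play_rows", "kwargs": {"motion": [[[-2,0.5,0,0,0,0,1],[-4,1,0,0,0,0,1],[-6,1.5,0,0,0,0,1]]]}}

```text
t: 11.2
eef_pos: [0.526, 0.079, 0.0519]
orientation: [1.931, 1.566, 0.124]
force: [6.6, -1.1, 5.3]
opening: 0.095
```

The middle foot's drag is about 1.0 of the push, so it is sound. Testing the left foot to confirm.

{"fn": "play_rows", "kwargs": {"motion": [[[0,0,0.8,0,0,0,1],[0,0,0.8,0,0,0,0.8],[0,0,0.8,0,0,0,0.6],[0,0,0.8,0,0,0,0.4],[0,0,20,0,0,0,0.3],[0,0,60,0,0,0,0.3],[0,0,100,0,0,0,0.3],[15,43,110,0,0,0,0.3],[30,86,110,0,0,0,0.3],[30,86,110,0,0,0,0.3],[30,86,110,0,0,0,0.3]]]}}

```text
t: 12.58
eef_pos: [0.5535, 0.1646, 0.1605]
orientation: [-0.007, 1.571, -1.812]
force: [0.3, -0.2, -0.6]
opening: 0.701
```

```bash
python3 - <<'E'
from h import *
s=robot.get_state();p=imaging.camera_params("wrist");im=imaging.read_camera("wrist")
np.savez("w2.npz",**p);cv2.imwrite("pics/w2.png",im);print(s["t"],s["eef_pos"],s["force"])
E
```

```text
12.575 [0.55353241 0.16460574 0.1605079 ] [ 0.3478699  -0.19028702 -0.60722869]
```

View pics/w2.png

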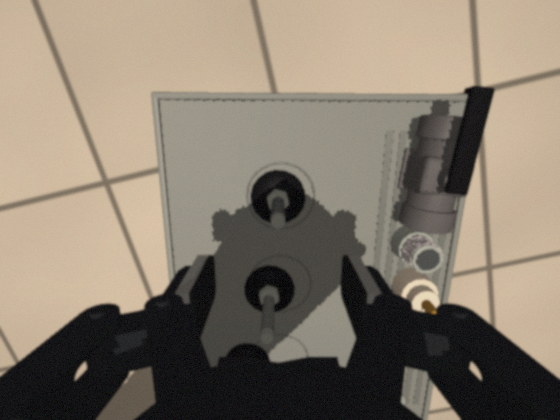

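The left stud's top is at about (278,221). The middle foot stands upright near (268,290) and the right one is beyond it at the bottom.

```bash
python3 - <<'E'
from h import *
p=dict(np.load("w2.npz"))
print(ray(0,(278,221),.085,p).round(4),ray(0,(277,195),.015,p).round(4))
E
```

```text
[0.5544 0.1681 0.085 ] [0.554  0.1701 0.015 ]
```

{"fn": "play_rows", "kwargs": {"motion": [[[1,4,0,0,0,0,0.3],[1,4,-50,0,0,0,0.3],[1,4,-100,0,0,0,0.4],[1,4,-110,0,0,0,0.5],[1,4,-110,0,0,0,0.7],[1,4,-110,0,0,0,0.85],[1,4,-110,0,0,0,1],[1,4,-110,0,0,0,1],[1,4,-110,0,0,0,1],[1,4,-110,0,0,0,1]]]}}

```text
t: 13.88
eef_pos: [0.5556, 0.1691, 0.0514]
orientation: [1.968, 1.569, 0.162]
force: [-2.4, -1.3, 9.5]
opening: 0.1
```

{"fn": "play_rows", "kwargs": {"motion": [[[-2,0.5,0,0,0,0,1],[-4,1,0,0,0,0,1],[-6,1.5,0,0,0,0,1]]]}}

```text
t: 14.25
eef_pos: [0.5505, 0.1705, 0.0514]
orientation: [1.999, 1.567, 0.193]
force: [4.1, -1.9, 4.7]
opening: 0.096
```

{"fn": "play_rows", "kwargs": {"motion": [[[-2,0.5,0,0,0,0,1],[-4,1,0,0,0,0,1],[-6,1.5,0,0,0,0,1]]]}}

```text
t: 14.62
eef_pos: [0.5445, 0.172, 0.0515]
orientation: [2.014, 1.567, 0.208]
force: [4.0, -0.9, 5.8]
opening: 0.097
```

The left foot reads about 0.7, the middle 1.0 and the right 0.38. A stronger but still light push should settle the slope.

{"fn": "play_rows", "kwargs": {"motion": [[[-2,0.5,-0.6,0,0,0,1],[-4,1,-0.6,0,0,0,1],[-6,1.5,-0.6,0,0,0,1]]]}}

```text
t: 15.0
eef_pos: [0.5397, 0.1737, 0.0515]
orientation: [2.034, 1.565, 0.227]
force: [5.2, 0.6, 2.7]
opening: 0.097
```

{"fn": "play_rows", "kwargs": {"motion": [[[-2,0.5,0,0,0,0,1],[-4,1,0,0,0,0,1],[-6,1.5,0,0,0,0,1]]]}}

```text
t: 15.38
eef_pos: [0.5337, 0.1754, 0.0515]
orientation: [2.071, 1.565, 0.264]
force: [10.8, -2.2, 13.5]
opening: 0.097
```

{"fn": "play_rows", "kwargs": {"motion": [[[0,0,1.5,0,0,0,1],[0,0,1.5,0,0,0,1],[0,0,1.5,0,0,0,1]]]}}

```text
t: 15.75
eef_pos: [0.5309, 0.1749, 0.0514]
orientation: [1.565, 1.57, -0.241]
force: [-0.8, -2.5, 10.4]
opening: 0.095
```

The left foot gives 0.8 under 13 N, so it's sound. I'll release it and retest the right foot in both directions before committing.

{"fn": "play_rows", "kwargs": {"motion": [[[0,0,0.8,0,0,0,1],[0,0,0.8,0,0,0,0.8],[0,0,0.8,0,0,0,0.6],[0,0,0.8,0,0,0,0.4],[0,0,20,0,0,0,0.3],[0,0,60,0,0,0,0.3],[0,0,105,0,0,0,0.3],[-17,-60,110,0,0,0,0.3],[-34,-118,110,0,0,0,0.3],[-50,-177,110,0,0,0,0.3],[-50,-177,110,0,0,0,0.3],[-50,-177,60,0,0,0,0.3],[-50,-177,10,0,0,0,0.4],[-50,-177,-0.5,0,0,0,0.5],[-50,-177,-0.5,0,0,0,0.7],[-50,-177,-0.5,0,0,0,0.85],[-50,-177,-0.5,0,0,0,1],[-50,-177,-0.5,0,0,0,1],[-50,-177,-0.5,0,0,0,1],[-50,-177,-0.5,0,0,0,1]]]}}

```text
t: 18.25
eef_pos: [0.482, -0.0019, 0.0522]
orientation: [1.754, 1.568, -0.052]
force: [-1.6, 0.8, 9.4]
opening: 0.1
```

{"fn": "play_rows", "kwargs": {"motion": [[[-2,0.5,0,0,0,0,1],[-4,1,0,0,0,0,1],[-6,1.5,0,0,0,0,1]]]}}

```text
t: 18.62
eef_pos: [0.4765, -0.0006, 0.0522]
orientation: [1.768, 1.567, -0.039]
force: [1.5, 0.1, 5.0]
opening: 0.101
```

{"fn": "play_rows", "kwargs": {"motion": [[[-2,0.5,0,0,0,0,1],[-4,1,0,0,0,0,1],[-6,1.5,0,0,0,0,1]]]}}

```text
t: 19.0
eef_pos: [0.4705, 0.0009, 0.0522]
orientation: [1.774, 1.567, -0.033]
force: [2.8, -0.2, 5.8]
opening: 0.091
```

{"fn": "play_rows", "kwargs": {"motion": [[[2,-0.5,0.5,0,0,0,1],[4,-1,0.5,0,0,0,1],[6,-1.5,0.5,0,0,0,1]]]}}

```text
t: 19.38
eef_pos: [0.475, -0.0005, 0.0521]
orientation: [1.154, 1.57, -0.652]
force: [-8.4, 1.8, 22.7]
opening: 0.101
```

{"fn": "play_rows", "kwargs": {"motion": [[[2,-0.5,0,0,0,0,1],[4,-1,0,0,0,0,1],[6,-1.5,0,0,0,0,1]]]}}

```text
t: 19.75
eef_pos: [0.4811, -0.0019, 0.0521]
orientation: [1.286, 1.57, -0.52]
force: [-8.0, 1.6, 22.6]
opening: 0.099
```

The right foot is again about 0.36–0.4 in both directions against 0.8–1.0 for the others, so it is the hard one. It has been drawn over 10 mm under a light push, so I'm carrying it to the tub.

{"fn": "play_rows", "kwargs": {"motion": [[[0,0,10,0,0,0,1],[0,0,40,0,0,0,1],[0,0,80,0,0,0,1],[5,-40,80,0,0,0,1],[12,-85,80,0,0,0,1],[19,-130,80,0,0,0,1],[24,-175,80,0,0,0,1],[30,-220,80,0,0,0,1],[36,-265,80,0,0,0,1],[38,-295,80,0,0,0,1],[38,-295,80,0,0,0,1],[38,-295,80,0,0,0,1]]]}}

```text
t: 21.25
eef_pos: [0.5187, -0.2965, 0.1312]
orientation: [3.016, 1.57, 1.21]
force: [0.1, 0.9, -1.3]
opening: 0.096
```

```bash
python3 - <<'E'
from h import *
s=robot.get_state();print(s["t"],s["eef_pos"],s["force"],s["opening"])
a=imaging.read_camera("side");b=imaging.read_camera("top")
cv2.imwrite("pics/v3.png",np.hstack([cv2.resize(a[100:340,150:430],(400,343)),cv2.resize(b[120:340,140:440],(400,343))]))
E
```

```text
21.25 [ 0.51872115 -0.29654615  0.13116409] [ 0.11812176  0.87655081 -1.32779113] 0.09578445742857096
```

View pics/v3.png

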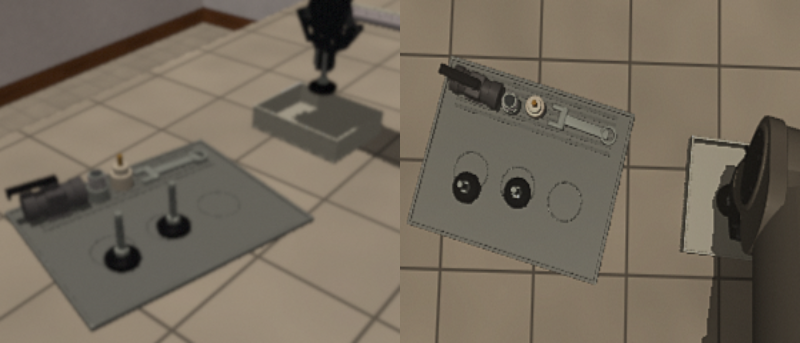

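The foot hangs over the tub's centre, the other two stand upright on the mat and the plumbing is unmoved. Lowering and releasing.

{"fn": "play_rows", "kwargs": {"motion": [[[0,0,-35,0,0,0,1],[0,0,-60,0,0,0,1],[0,0,-75,0,0,0,1],[0,0,-77.5,0,0,0,1],[0,0,-77.5,0,0,0,1],[0,0,-77.5,0,0,0,0.85],[0,0,-77.5,0,0,0,0.7],[0,0,-77.5,0,0,0,0.5],[0,0,-77.5,0,0,0,0.4],[0,0,-60,0,0,0,0.4],[0,0,-20,0,0,0,0.4],[0,0,30,0,0,0,0.4],[0,0,90,0,0,0,0.4],[-40,-60,120,0,0,0,0.4],[-80,-120,120,0,0,0,0.4],[-110,-170,120,0,0,0,0.4],[-130,-220,120,0,0,0,0.4],[-130,-220,120,0,0,0,0.4],[-130,-220,120,0,0,0,0.4]]]}}

```text
t: 23.72
eef_pos: [0.3884, -0.5174, 0.2515]
orientation: [1.859, 1.57, 0.052]
force: [0.4, 0.3, 0.8]
opening: 0.595
```

```bash
python3 - <<'E'
from h import *
s=robot.get_state();print(s["t"],s["eef_pos"],s["force"],s["opening"])
a=imaging.read_camera("side");b=imaging.read_camera("top")
cv2.imwrite("pics/v4.png",np.hstack([cv2.resize(a[100:340,150:430],(400,343)),cv2.resize(b[120:340,140:440],(400,343))]))
E
```

```text
23.725 [ 0.38839498 -0.51737584  0.25151701] [0.40775085 0.2739201  0.75786694] 0.5947996459556367
```

View pics/v4.png

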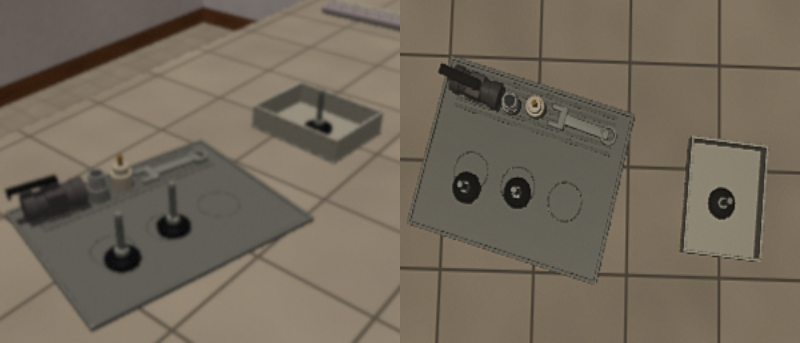

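The foot stands in the tub, the two sound feet stand on the mat and the arm is clear.

```bash
python3 -c "
from cell import order
print(order.sign_off())"
```

```text
the job is handed in; nothing more can be done
None
```

I judged the right foot to be the hard one, put it in the scrap tub and handed the job in at about 24 s.

**How I found it:** I held each foot by its stud and drew it along the mat under a light push, read mostly at 5–14 N. Drag as a share of the push:

| Foot | Drag / push | Verdict |
|---|---|---|
| Right | about 0.35–0.4 | hard |
| Middle | about 1.0 | sound |
| Left | about 0.6–0.8 | sound |

**Last pictures:** The right foot stands upright near the middle of the tub. The other two stand upright on the mat, a couple of centimetres from their rings. The plumbing parts look unmoved, and the open gripper is well clear of everything.

**What disagreed:**
- **Right foot's drag:** it came out above the 0.15–0.21 stated for the hard foot. I chose it because it was clearly the lowest of the three, and a second test gave about the same value.
- **Left foot's drag:** its lighter strokes fell below the stated 0.8. Pressed harder, it read 0.8 on the last stroke, though the stroke before that gave an inconsistent reading.
- **Push on reversing:** reversing or re-pressing the right foot made the push jump to 22–30 N for a moment. That was more than I intended, but the readings stayed below the 40 N limit.

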